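# Stand a leaning stone slab on edge to dry

## Robot

A 6-joint arm with a two-finger parallel gripper is mounted at the origin on the work surface. World frame = base frame: x ahead of the robot, y to its left, z up, the work surface at z = 0. Lengths are in m, angles in degrees, forces in N, time in s.
With the tool pointing down it reaches from about 0.275 to 0.825 m from the base axis. Payload 4.9 kg.
Tool frame: the origin (TCP) lies at the very end of the fingers, on their centre line; the grasp point (between the pads) lies ctrl.grip_depth behind it (ctrl.grip_depth is the distance from the TCP to the grasp point, in m); z points along the fingers, y is the line along which they close (so a half turn about z gives the same grasp; the last joint's range is limited). The gripper opens to 85 mm and grips with 20 to 120 N. Pads are 22 mm wide; open, the fingers measure 114 mm over their backs; the gripper's body (76 mm by 85 mm) begins 54 mm behind the grasp point. The pads swing forward as they close: fully open they stand 13 mm farther back than shut.
Start: joints at [62.556, 18.69, -11.035, 60.275, 0, 82.311], TCP at [0.186, 0.518, 0.205] pointing down, gripper open.
Joint ranges: [-152.03, 152.03], [-55.5, 102.48], [-74.3, 77.21], [-110.64, 120.58], [-84.22, 78.4], [-180, 180]. Speed limits (degrees/s): [147.25, 147.25, 180, 180, 180, 180].

## Interface

Orientations are given as [roll, pitch, yaw] about the fixed x, y, z axes, in that order (R = Rz(yaw) Ry(pitch) Rx(roll)).
In Python, from plant import ctrl gives the robot as it stands.
- The arm moves only by the tool step_arm, never from a script. Its argument "plan" is a list of rows, each a list of 7 numbers: the shift along the tool's x, y, z in mm, then the turn, a rotation vector about the tool's x, y, z in degrees, then the closure, from -1 (fully open) to 1 (shut). In form: [[dx, dy, dz, wx, wy, wz, hand], ...]. A call has 1 to 10 rows; each row shifts and turns the commanded pose from where the row before left it, along the tool's axes as they then stand; what a row does not reach is not made up. A row lasts 1/12 s, in which the tool goes at most 41.7 mm and 7.16 degrees, less where a joint would pass 70% of its speed; a pose out of reach is approached as far as the arm can. A call is refused whole if a number of a shift passes 41.7 or a number of a turn 7.16, either way. A call with a gripper value outside its range is refused whole. The fingers move at their own pace and stop on an object; "grip_force" is the grip in N (left out, the last holds). Time passes only in rows, so rows that do not move let the fingers close. It gives the time, the measured TCP pose, the force, the opening and the grip force at its end, in the units of the state.
- ctrl.get_state(): the state, without advancing time (a new reading comes with each control period).
- ctrl.camera(name): name is "scene" or "top" or "wrist"; returns the picture (420x560x3 uint8, red, green, blue); there is no depth.
- ctrl.calibration(name): a dict with "fx", "fy", "cx", "cy" (pixels), "xyz" and "attitude" of the camera in the world. Camera axes: x right, y up, looking along -z (the intrinsics and any distortion apply to the point x, -y, -z); pixel columns grow to the right and rows downward; lengths in m; the calibration is good to about 2 mm. A picture is of the moment at which its call begins: read the wrist's pose just before it. calibration takes no time and is no camera call; for the wrist camera it gives the pose at the moment of the call.
- ctrl.job_done(): hands the job in; it is judged then, once.
Trained networks look in the newest picture that a camera, given by its name, has taken for a name from the list of things; names that differ only in an ending like _2 or _b are one class to them, and where a whole thing is asked for, a point or a joint stands for the part that bears it (a point fixed in the world has none). Each returns a list of dicts, best first, with "score" (0 to 1); they miss things now and then, are a little off and sometimes report something else, mostly with a low value. They report only what shows in the picture. A call takes as long as a camera call. They do not tell look-alikes from the thing itself.
- ctrl.find_in(camera, label): "point" ([column, row] in pixels, amid what is visible of it).
The state is a dict: "clock": time; "joint_positions": joint angles; "joint_vel": joint speeds; "tau": joint torques, N m; "tool_pos": TCP position; "tcp_rot": TCP orientation; "wrist_force": force on the tool from outside, world axes, zero at the start; "ft_torque": the same for the moment, N m; "gripper_width": finger opening in m; "gripper_force": force on a finger pad.
Only numpy, scipy, OpenCV 4.12 (cv2) and the standard library are available. Lean on these libraries where they do the work, as an engineer would, in place of code of your own. Each camera call takes 0.05 s, during which the arm holds its last target. There are 200 camera calls.

## Task

Take the wet limestone slab that leans on the wooden easel and stand it upright on its long edge across the two dark battens of the drying rack, square to the battens, overhanging both about equally, with clear air (at least 30 mm) between it and the smaller slab already drying there. Wet stone bruises and chips: pinch it lightly, with no more than about 30 N on each finger, and set it down gently rather than dropping it. Leave the smaller slab, the two loose chisels and the brush between rack and easel where they are.

Things in the scene. Friction and masses are not known exactly. Their poses are not given: they have to be found in the camera images.
- slab: the slab to stand up: plain limestone, 20 mm thick (its x) by 140 mm long (its y) by 110 mm high (its z), about 0.66 kg. Origin: centre of its lower long edge face. At the start it leans back on the easel, its z axis tilted 30 degrees from vertical, its upper long edge towards the robot's side; the upper 50 mm is free of the easel on both faces
- slab_mid (a point): the centre of the slab, 55 mm up its z axis from its origin
- easel: fixed wooden easel, base 140 x 150 mm, 135 mm high. Origin: centre of the base's underside; x points to the side the slab faces. The slab's lower edge starts on a ledge 30 mm along x and 80 mm up, behind an 8 mm high lip. Two ribs, 25 mm wide, centred 50 mm either side of the middle, back its lower 60 mm
- rack: fixed drying rack: plywood board 270 (x) by 170 (y) by 12 mm with two dark wooden battens along x, 250 mm long, 18 mm wide, at y = -45 and +45 mm, tops 28 mm above the origin. Origin: centre of the board's underside. A slab stands across both battens, its length along the rack's y
- small_slab: the smaller limestone slab already standing on edge across the battens, near the rack's -x end: 22 mm thick (x), 120 mm long (y), 78 mm high (z), loose. Origin: centre of its underside
- chisel_a: loose steel chisel lying on the bench, 190 mm long (x), 18 mm thick; origin at mid-length on the bench
- chisel_b: loose steel chisel, 170 mm long (x), with a wider 28 mm blade; origin at mid-length on the bench
- brush: loose wooden brush lying bristles down, 50 x 170 x 46 mm (length along y); origin: centre of its underside
Mind the look-alikes: they are no part of the job. Leave any orange look-alike of the slab alone.

How it is judged (in metres and radians):
At the end, for the whole second after the job is handed in: The slab rests released on both battens on a long edge: upright within 4 degrees, square within 11, centred across within 25 mm, at resting height within 4 mm, its centre at least 45 mm from the smaller slab's, which still stands within 15 mm of its start (x of slab_mid in the frame of rack between -0.125 and 0.125 m and y of slab_mid in the frame of rack between -0.025 and 0.025 m and z of slab_mid in the frame of rack between 0.079 and 0.087 m and angle between the z axis of slab and the z axis of rack, either way round below 0.07 rad and angle between the y axis of slab and the y axis of rack, either way round below 0.2 rad and horizontal distance between slab_mid and small_slab above 0.045 m and linear speed of slab below 0.01 m/s and angular speed of slab below 0.05 rad/s and angle between small_slab's own z axis and vertical below 0.07 rad and distance of small_slab from where it was at the start of the episode below 0.015 m); the robot touches nothing.
It fails at once if the slab is squeezed: the two fingers' contact forces on it add up to more than 90 N (contact force between the fingers and slab above 90 N).
It fails at once if the slab is knocked or pressed hard on the rack: more than 40 N between them (contact force between slab and rack above 40 N).
It fails at once if the slab is dropped: it falls at over 0.4 m/s (a drop of some 8 mm) with no finger on it (contact force between the fingers and slab below 0.2 N and linear speed of slab above 0.4 m/s).
It fails at once if the smaller slab, a chisel or the brush is moved by more than 20 mm (distance of any of small_slab, chisel_a, chisel_b, brush from where it was at the start of the episode above 0.02 m).
It also fails if it takes over 42 s, if anything falls off the work surface, if the arm or the gripper's body presses on something with over 40 N, if the wrist force passes 120 N, or if a joint passes its speed limit or range.

## Working session

There is one attempt and no reset: what is moved stays moved. The work goes in short steps, Python scripts to look and compute and a tool call to move; the robot and the scene stay as the last step left them, time stands still between calls to the robot, and variables do not carry over. Pictures are saved under pics/ and viewed, at most 10 in all, crops included, and the job is handed in when it is done.

Besides the shell and the picture viewer there is one more tool, called after ">>>" by a JSON object that holds its "fn" and its "kwargs", one argument or row to a line. step_arm: Moves the arm, as the interface text tells. Its arguments: {"type":"object","properties":{"plan":{"type":"array"},"grip_force":{"type":"number"}},"required":["plan"]}

```bash
mkdir -p pics; cat > h.py <<'E'
import numpy as np,cv2
from plant import ctrl
from scipy.spatial.transform import Rotation as R
def cal(n):
    c=ctrl.calibration(n);return c
def rot(c):
    a=np.array(c["attitude"],float)
    return R.from_euler('xyz',a,degrees=True).as_matrix() if a.size==3 else None
def ray(c,p):
    d=np.array([(p[0]-c["cx"])/c["fx"],-(p[1]-c["cy"])/c["fy"],-1.]);d=rot(c)@d
    return np.array(c["xyz"]),d/np.linalg.norm(d)
def proj(c,P):
    q=(np.atleast_2d(P)-np.array(c["xyz"]))@rot(c)
    return np.c_[c["cx"]+c["fx"]*q[:,0]/-q[:,2],c["cy"]-c["fy"]*q[:,1]/-q[:,2]]
def tri(rs):
    A=0;b=0
    for o,d in rs:
        M=np.eye(3)-np.outer(d,d);A=A+M;b=b+M@o
    return np.linalg.solve(A,b)
def atz(c,p,z):
    o,d=ray(c,p);return o+d*(z-o[2])/d[2]
E
python3 - <<'E'
from h import *
print(ctrl.grip_depth,ctrl.get_state())
for n in("scene","top","wrist"):
    c=cal(n);print(n,c)
    im=ctrl.camera(n);cv2.imwrite(f"pics/{n}0.png",im[:,:,::-1])
    for l in("slab","easel","rack","small_slab","chisel_a","brush"):
        print(l,[(np.round(d["point"]),round(d["score"],2)) for d in ctrl.find_in(n,l)[:3]])
a=[cv2.imread(f"pics/{n}0.png") for n in("scene","top")]
E
```

```text
0.0187 {'clock': 0.0, 'joint_positions': array([ 6.25554497e+01,  1.87324661e+01, -1.10909913e+01,  6.02730804e+01,
        1.93503296e-04,  8.23105287e+01]), 'joint_vel': array([ 0.08752377, -0.01320453, -0.00026655,  0.07326509,  0.02441507,
       -0.10804201]), 'tau': array([ 6.72803744e-04, -4.43398619e+01,  2.62438846e+01,  1.54460472e-02,
        1.33628205e-04,  5.83056803e-06]), 'tool_pos': array([0.18561044, 0.51709186, 0.20430584]), 'tcp_rot': array([-1.79904356e+02, -1.31089121e-02,  1.60244910e+02]), 'wrist_force': array([-0.56664734,  0.09278126,  0.31335685]), 'ft_torque': array([-0.00754784,  0.00119523, -0.07154109]), 'gripper_force': 0.0, 'gripper_width': 0.08527250165837619}
scene {'fx': 399.24313788649647, 'fy': 399.24313788649647, 'cx': 275.15514269750344, 'cy': 207.68259036324147, 'xyz': array([1.02066073, 0.18279246, 0.9928097 ]), 'attitude': array([ 32.15257045,   0.75045986, 100.44506683])}
slab [(array([319., 186.]), 0.92), (array([402., 272.]), 0.87), (array([313., 236.]), 0.8)]
easel [(array([310., 268.]), 0.97)]
rack [(array([173., 235.]), 0.7)]
small_sla
[... 342 characters left out ...]
88.84770263])}
slab [(array([250., 261.]), 0.8), (array([246., 160.]), 0.78), (array([159., 166.]), 0.62)]
easel [(array([261., 178.]), 0.77)]
rack [(array([409., 179.]), 0.85), (array([424., 215.]), 0.63)]
small_slab [(array([424., 213.]), 0.71)]
chisel_a [(array([321., 214.]), 0.77), (array([335., 205.]), 0.74)]
brush [(array([334., 128.]), 0.61)]
wrist {'fx': 342.03794846207524, 'fy': 342.03794846207524, 'cx': 281.1993562589946, 'cy': 206.0846035873162, 'xyz': array([0.12053018, 0.54150578, 0.37393595]), 'attitude': array([-1.59580051e+01,  1.74276853e-02,  7.02247059e+01])}
slab [(array([ 71., 322.]), 0.87), (array([229., 291.]), 0.59)]
easel []
rack []
small_slab []
chisel_a []
brush []
```

```bash
python3 - <<'E'
import cv2
for n in("scene","top"):
    a=cv2.imread(f"pics/{n}0.png"); a=a[90:350,110:470]; cv2.imwrite(f"pics/{n}1.png",cv2.resize(a,None,fx=2.2,fy=2.2,interpolation=cv2.INTER_CUBIC))
E
```

```text
(no output)
```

View pics/scene1.png

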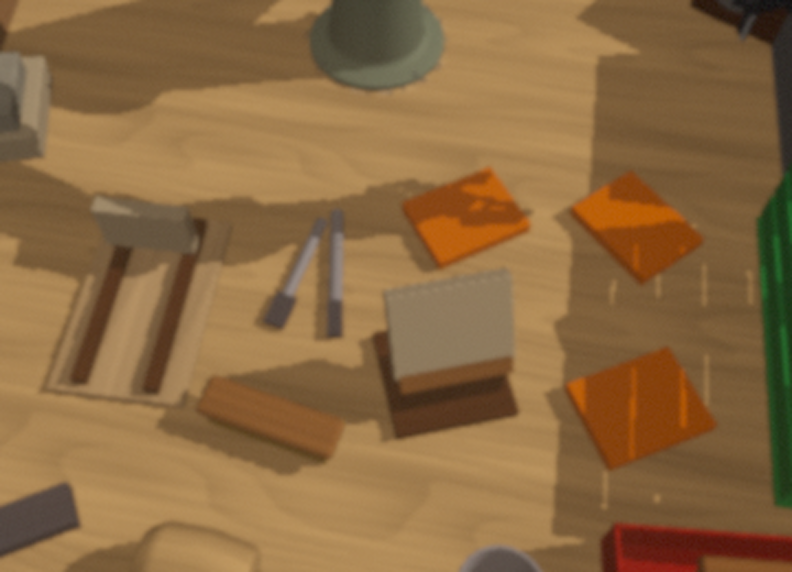

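View pics/top1.png

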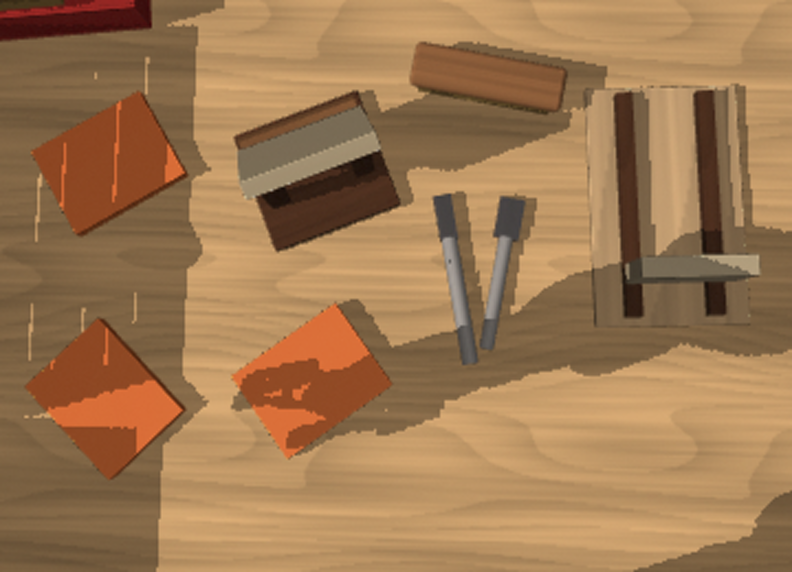

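The slab leans on the easel near scene px (314,240) and top px (250,160). The orange plates lying flat are the look-alikes. The rack is at top px (413,183), with the small slab at its near end. Next I zoom in to read the corners.

```bash
python3 - <<'E'
import cv2,numpy as np
def crop(n,x,y,w,h,s):
    return cv2.resize(cv2.imread(f"pics/{n}0.png")[y:y+h,x:x+w],None,fx=s,fy=s,interpolation=cv2.INTER_NEAREST)
# slab: origins scene(275,205) top(210,125) ; 80x60 @5 -> 400x300
A=crop("scene",275,203,78,78,5);B=crop("top",212,125,80,78,5)
cv2.imwrite("pics/m1.png",np.hstack([A,B]))
A=crop("scene",125,170,100,110,4);B=crop("top",370,120,90,110,4)
cv2.imwrite("pics/m2.png",np.hstack([A,B]))
E
```

```text
(no output)
```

View pics/m1.png

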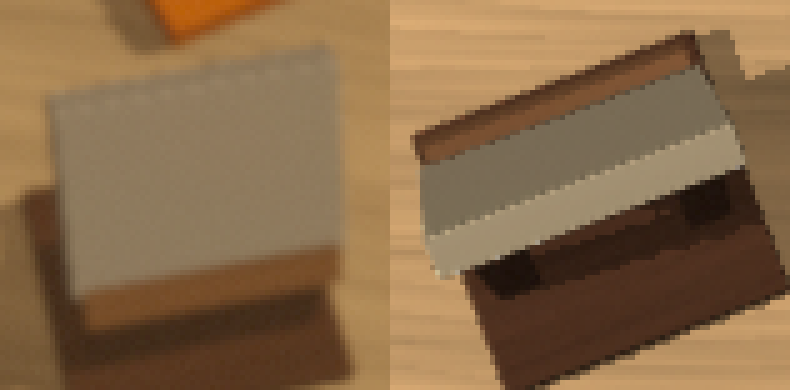

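View pics/m2.png

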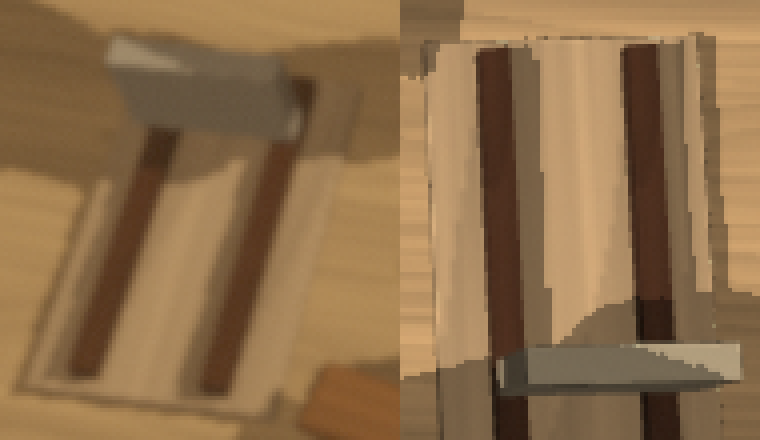

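The slab's top edge is sharp in the top view (u 427–745) and the batten ends are clear in both views. Now I fit the poses.

```bash
cat >> h.py <<'E'
def slabR(yaw,tilt=30):  # columns x,y,z of slab
    return (R.from_euler('z',yaw,degrees=True)*R.from_euler('y',-tilt,degrees=True)).as_matrix()
E
python3 - <<'E'
from h import *
from scipy.optimize import least_squares
S,T=cal("scene"),cal("top")
m1s=lambda u,v:(275+u/5,203+v/5); m1t=lambda u,v:(212+(u-390)/5,125+v/5)
m2s=lambda u,v:(125+u/4,170+v/4); m2t=lambda u,v:(370+(u-400)/4,120+v/4)
t1=lambda u,v:(110+u/2.2,90+v/2.2)
def fit(obs,Rf,x0,tilt=True):
    def res(p):
        M=Rf(p);r=[]
        for c,q,uv in obs: r.append(proj(c,p[:3]+M@np.array(q)/1e3)[0]-uv)
        return np.ravel(r)
    s=least_squares(res,x0,loss='soft_l1');print(np.round(s.x,4));print(np.round(res(s.x).reshape(-1,2),1).tolist());return s.x
# scene: right=+y ; top: left=+y
obs=[(T,(10,70,110),m1t(427,238)),(T,(10,-70,110),m1t(733,126)),(T,(-10,70,110),m1t(441,276)),(T,(-10,-70,110),m1t(745,165)),
(S,(10,70,110),m1s(333,65)),(S,(10,-70,110),m1s(54,110)),(S,(-10,70,110),m1s(333,45)),(S,(-10,-70,110),m1s(50,95))]
print("slab");fit(obs,lambda p:slabR(p[3]),[.45,.15,.08,-20])
fit(obs,lambda p:slabR(p[3],p[4]),[.45,.15,.08,-20,30])
ob=[(T,(125,54,28),m2t(477,48)),(T,(125,36,28),m2t(510,48)),(T,(125,-36,28),m2t(624,45)),(T,(125,-54,28),m2t(657,44)),
(T,(-125,54,28),t1(622,317)),(T,(-125,36,28),t1(643,317)),(T,(-125,-36,28),t1(703,315)),(T,(-125,-54,28),t1(726,315)),
(S,(125,-54,28),m2s(70,373)),(S,(125,-36,28),m2s(102,378)),(S,(125,36,28),m2s(198,391)),(S,(125,54,28),m2s(230,394))]
print("rack");r=fit(ob,lambda p:R.from_euler('z',p[3],degrees=True).as_matrix(),[.4,-.2,0,0])
# small slab top face from top view: corners back/front
o2=[(T,(11,60,78),m2t(527,347)),(T,(11,-60,78),m2t(740,344)),(T,(-11,60,78),m2t(527,384)),(T,(-11,-60,78),m2t(740,380))]
print("small");fit(o2+[(S,(-11,-60,78),m2s(110,38)),(S,(-11,60,78),m2s(275,58))],lambda p:R.from_euler('z',p[3],degrees=True).as_matrix(),[.3,-.2,.028,0])
E
```

```text
slab
[ 0.5806  0.1904  0.0742 21.1046]
[[-1.9, -0.2], [-0.7, -0.2], [-1.2, 0.6], [-0.2, 0.5], [-0.1, -0.1], [-1.9, 0.8], [-2.5, 0.0], [-2.5, -0.4]]
[ 0.5897  0.1939  0.0808 21.0645 36.0916]
[[-1.8, -0.1], [-0.6, -0.1], [-1.2, 0.3], [-0.3, 0.4], [-0.1, -0.5], [-1.9, 0.3], [-2.5, 0.4], [-2.5, -0.0]]
rack
[ 0.5257 -0.2134 -0.0128  2.454 ]
[[-0.5, 0.7], [-1.5, 0.5], [-0.9, 0.5], [-1.8, 0.6], [0.9, -0.5], [-1.2, -0.7], [1.4, -0.5], [-1.6, -0.6], [-1.3, -0.1], [-2.8, -0.5], [-0.6, -0.4], [-2.1, -0.3]]
small
[ 0.4464 -0.2253  0.0189  1.8039]
[[-0.4, -0.3], [-0.1, -0.2], [-0.1, 0.2], [0.4, 0.5], [-0.4, 0.1], [0.1, 0.0]]
```

```bash
cat >> h.py <<'E'
def graspR(Rs): # tool axes from slab axes
    y=Rs[:,0];z=-Rs[:,2];return np.c_[np.cross(y,z),y,z]
def cur():
    s=ctrl.get_state();return np.array(s["tool_pos"]),R.from_euler('xyz',s["tcp_rot"],degrees=True).as_matrix()
def rows(p1,R1,n=None,start=None):
    p0,R0=start or cur()
    w=R.from_matrix(R0.T@R1).as_rotvec(degrees=True)
    if n is None:n=int(np.ceil(max(abs(w).max()/7,np.abs(p1-p0).max()/.038*1.0,1)))
    p,M=p0,R0;out=[]
    for k in range(n):
        d=M.T@((p1-p)/(n-k))*1e3; out.append(np.r_[d,w/n]); p=p+(p1-p)/(n-k);M=M@R.from_rotvec(w/n,degrees=True).as_matrix()
    print(n);print(np.round(out,1).tolist())
E
python3 - <<'E'
from h import *
Rs=slabR(21);G=graspR(Rs)
o=np.array([.583,.191,.080])
top=o+Rs[:,2]*.110
print("top centre",top)
pre=top-G[:,2]*.09
print(pre)
rows(pre,G)
E
```

```text
top centre [0.53165308 0.17128976 0.17526279]
[0.48964196 0.15516321 0.25320508]
10
[[-40.8, -23.8, -4.8, -2.8, -1.3, 4.8], [-42.8, -20.1, -4.9, -2.8, -1.3, 4.8], [-44.4, -16.2, -4.9, -2.8, -1.3, 4.8], [-45.7, -12.2, -4.5, -2.8, -1.3, 4.8], [-46.7, -8.1, -4.0, -2.8, -1.3, 4.8], [-47.3, -4.0, -3.2, -2.8, -1.3, 4.8], [-47.5, 0.2, -2.3, -2.8, -1.3, 4.8], [-47.3, 4.2, -1.1, -2.8, -1.3, 4.8], [-46.8, 8.2, 0.3, -2.8, -1.3, 4.8], [-46.0, 12.0, 1.8, -2.8, -1.3, 4.8]]
```

>>> {"fn": "step_arm", "kwargs": {
  "plan": [
    [-25,-18,-8,0,0,5,-0.6],
    [-30,-15,-8,0,0,5,-0.6],
    [-32,-13,-6,-3,-1,5,-0.6],
    [-32,-10,-4,-3,-1,5,-0.6],
    [-33,-8,-3,-3,-1,5,-0.6],
    [-33,-5,-3,-3,-1,4,-0.6],
    [-33,-2,-2,-3,-1,4,-0.6],
    [-33,0,-2,-3,-1,4,-0.6],
    [-33,2,-2,-3,-1,4,-0.6],
    [-33,4,-1,-3,-1,4,-0.6]
  ],
  "grip_force": 25
}}

```text
clock: 1.88
tool_pos: [0.3827, 0.249, 0.2504]
tcp_rot: [154.9, 0.7, 114.4]
wrist_force: [-0.6, 0.8, 0.9]
gripper_width: 0.0684
gripper_force: 0.0
```

```bash
python3 - <<'E'
from h import *
Rs=slabR(21);G=graspR(Rs)
o=np.array([.583,.191,.080]);top=o+Rs[:,2]*.110
rows(top-G[:,2]*.09,G,8);print(ctrl.get_state()["joint_positions"])
E
```

```text
8
[[-16.2, 6.7, 3.0, -0.6, -0.1, 0.4], [-16.2, 6.8, 3.1, -0.6, -0.1, 0.4], [-16.1, 6.9, 3.2, -0.6, -0.1, 0.4], [-16.0, 7.0, 3.3, -0.6, -0.1, 0.4], [-16.0, 7.0, 3.4, -0.6, -0.1, 0.4], [-15.9, 7.1, 3.5, -0.6, -0.1, 0.4], [-15.9, 7.2, 3.6, -0.6, -0.1, 0.4], [-15.8, 7.3, 3.7, -0.6, -0.1, 0.4]]
[ 24.14847445 -12.95690649 -44.36462995  33.47518709  -0.50814255
  89.53033666]
```

```bash
python3 - <<'E'
from h import *
import json
c=cal("wrist");im=ctrl.camera("wrist");cv2.imwrite("pics/w1.png",im[:,:,::-1])
json.dump({k:np.array(v).tolist() for k,v in c.items()},open("w1.json","w"))
print([ (np.round(d["point"]),round(d["score"],2)) for d in ctrl.find_in("wrist","slab")])
E
```

```text
[(array([347., 293.]), 0.93), (array([158.,  24.]), 0.73), (array([355.,  95.]), 0.67), (array([111., 204.]), 0.67)]
```

>>> {"fn": "step_arm", "kwargs": {
  "plan": [
    [-16,7,3,-0.6,0,0.4,-0.6],
    [-16,7,3,-0.6,0,0.4,-0.6],
    [-16,7,3,-0.6,0,0.4,-0.6],
    [-16,7,3,-0.6,0,0.4,-0.6],
    [-16,7,3,-0.6,0,0.4,-0.6],
    [-16,7,3,-0.6,0,0.4,-0.6],
    [-16,7,4,-0.6,0,0.4,-0.6],
    [-16,7,4,-0.6,0,0.4,-0.6],
    [0,0,0,0,0,0,-0.6]
  ]
}}

```text
clock: 2.73
tool_pos: [0.4913, 0.1561, 0.2523]
tcp_rot: [150.3, -0.8, 111.6]
wrist_force: [0.6, -0.0, 0.3]
gripper_width: 0.0686
gripper_force: 0.0
```

```bash
python3 - <<'E'
from h import *
import json
c=cal("wrist");im=ctrl.camera("wrist");cv2.imwrite("pics/w2.png",im[:,:,::-1])
json.dump({k:np.array(v).tolist() for k,v in c.items()},open("w2.json","w"))
a=[cv2.imread(f"pics/w{i}.png") for i in(1,2)]
cv2.imwrite("pics/m3.png",cv2.resize(np.hstack(a),(800,300),interpolation=cv2.INTER_AREA))
# predicted corners
Rs=slabR(21);o=np.array([.583,.191,.080])
for i in(1,2):
    c=json.load(open(f"w{i}.json"))
    print(np.round(proj(c,[o+Rs@np.array(q) for q in[(.01,.07,.11),(.01,-.07,.11),(-.01,.07,.11),(-.01,-.07,.11)]])).tolist())
E
```

```text
[[365.0, 261.0], [348.0, 389.0], [342.0, 259.0], [328.0, 387.0]]
[[294.0, 110.0], [292.0, 285.0], [266.0, 110.0], [268.0, 285.0]]
```

View pics/m3.png

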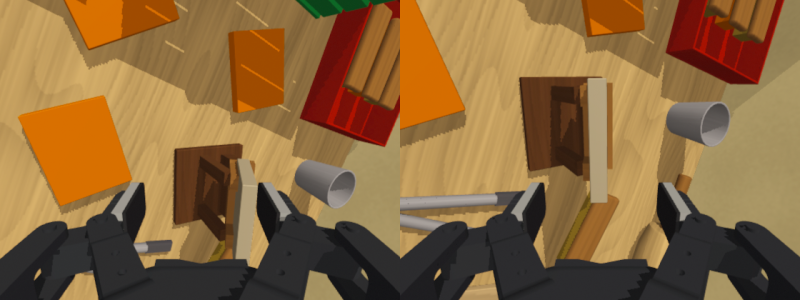

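In w2 the slab's top face spans about px 263–287 × 109–284, close to the prediction (266–294 × 110–285). I'll refine from the pixels.

```bash
python3 - <<'E'
from h import *
for i,box in((1,(300,380,215,400)),(2,(240,310,95,295))):
    im=cv2.imread(f"pics/w{i}.png"); x0,x1,y0,y1=box
    cv2.imwrite(f"pics/c{i}.png",im[y0:y1,x0:x1])
a=cv2.resize(cv2.imread("pics/c1.png"),None,fx=3,fy=3,interpolation=0)
b=cv2.resize(cv2.imread("pics/c2.png"),None,fx=3,fy=3,interpolation=0)
print(a.shape,b.shape)
H=600;pad=lambda q:cv2.copyMakeBorder(q,0,H-q.shape[0],0,0,0)
cv2.imwrite("pics/m4.png",np.hstack([pad(a),pad(b)]))
E
```

```text
(555, 240, 3) (600, 210, 3)
```

View pics/m4.png

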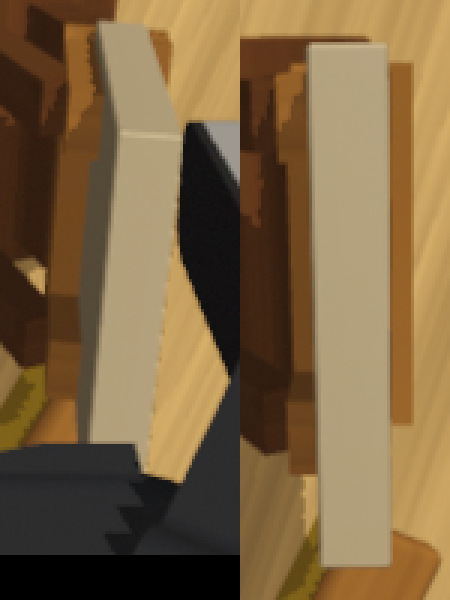

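```bash
python3 - <<'E'
from h import *
import json
from scipy.optimize import least_squares
W1,W2=[json.load(open(f"w{i}.json")) for i in(1,2)]
obs=[(W2,(-10,70,110),(263,109.7)),(W2,(10,70,110),(289,109.7)),(W2,(-10,-70,110),(267.3,283.7)),(W2,(10,-70,110),(290,283.7)),
(W1,(-10,70,110),(340,259)),(W1,(10,70,110),(360.7,260.7))]
def res(p,t=30):
    M=slabR(p[3],p[4] if len(p)>4 else t); return np.ravel([proj(c,p[:3]+M@np.array(q)/1e3)[0]-uv for c,q,uv in obs])
for x0 in([.58,.19,.08,21],[.58,.19,.08,21,30]):
    s=least_squares(res,x0);print(np.round(s.x,4),np.round(res(s.x).reshape(-1,2),1).tolist())
    M=slabR(*s.x[3:]);print("top",s.x[:3]+M[:,2]*.11)
E
```

```text
[ 0.5811  0.1917  0.0788 21.934 ] [[-0.8, 0.4], [0.8, 0.0], [-0.5, 0.4], [0.7, 0.2], [-0.9, -0.6], [0.8, -0.6]]
top [0.53009444 0.17110912 0.17408072]
[ 0.5809  0.1916  0.0787 21.933  29.848 ] [[-0.8, 0.4], [0.8, 0.0], [-0.5, 0.5], [0.7, 0.2], [-0.9, -0.6], [0.8, -0.7]]
top [0.53009509 0.17110933 0.1740808 ]
```

```bash
python3 - <<'E'
from h import *
Rs=slabR(21.9);G=graspR(Rs);top=np.array([.5301,.1711,.1741])
p=top-G[:,2]*.06
rows(p,G,3); rows(top+G[:,2]*.038,G,8,start=(p,G))
E
```

```text
3
[[-0.7, -0.6, 9.6, -0.1, -0.2, -0.2], [-0.7, -0.7, 9.6, -0.1, -0.2, -0.2], [-0.6, -0.7, 9.6, -0.1, -0.2, -0.2]]
8
[[0.0, -0.0, 12.3, 0.0, 0.0, 0.0], [0.0, -0.0, 12.3, 0.0, 0.0, 0.0], [-0.0, -0.0, 12.3, 0.0, 0.0, 0.0], [-0.0, 0.0, 12.3, 0.0, 0.0, 0.0], [-0.0, 0.0, 12.3, 0.0, 0.0, 0.0], [-0.0, 0.0, 12.3, 0.0, 0.0, 0.0], [-0.0, 0.0, 12.3, 0.0, 0.0, 0.0], [-0.0, -0.0, 12.2, 0.0, 0.0, 0.0]]
```

>>> {"fn": "step_arm", "kwargs": {
  "plan": [
    [-1,-1,10,0,-0.3,-0.3,-0.3],
    [-1,-1,10,0,-0.3,-0.3,-0.3],
    [0,0,10,0,0,0,-0.3],
    [0,0,16,0,0,0,-0.3],
    [0,0,16,0,0,0,-0.3],
    [0,0,16,0,0,0,-0.3],
    [0,0,16,0,0,0,-0.3],
    [0,0,14,0,0,0,-0.3],
    [0,0,12,0,0,0,-0.3],
    [0,0,6,0,0,0,-0.3]
  ]
}}

```text
clock: 3.62
tool_pos: [0.5454, 0.1796, 0.1401]
tcp_rot: [150.4, -0.0, 112.0]
wrist_force: [-0.3, -1.1, 0.3]
gripper_width: 0.0554
gripper_force: 0.0
```

```bash
python3 - <<'E'
from h import *
Rs=slabR(21.9);G=graspR(Rs);top=np.array([.5301,.1711,.1741])
rows(top+G[:,2]*.038,G,1)
E
```

```text
1
[[-2.2, 2.0, -0.1, -0.4, -0.1, 0.1]]
```

>>> {"fn": "step_arm", "kwargs": {
  "plan": [
    [-2,2,0,-0.4,0,0,-0.3],
    [0,0,0,0,0,0,0],
    [0,0,0,0,0,0,0.2],
    [0,0,0,0,0,0,0.4],
    [0,0,0,0,0,0,0.5],
    [0,0,0,0,0,0,0.6],
    [0,0,0,0,0,0,0.8],
    [0,0,0,0,0,0,1],
    [0,0,0,0,0,0,1]
  ],
  "grip_force": 25
}}

```text
clock: 4.37
tool_pos: [0.5479, 0.1765, 0.1428]
tcp_rot: [149.9, 0.0, 111.9]
wrist_force: [-4.7, -2.0, 4.4]
gripper_width: 0.0197
gripper_force: 25.0
```

>>> {"fn": "step_arm", "kwargs": {
  "plan": [
    [0,0,-3,0,0,0,1],
    [0,0,-6,0,0,0,1],
    [0,0,-10,0,0,0,1],
    [0,0,-14,0,0,0,1],
    [0,0,-16,0,0,0,1],
    [0,0,-16,0,0,0,1],
    [0,0,-16,0,0,0,1],
    [0,0,-10,0,0,0,1],
    [0,0,-4,0,0,0,1]
  ]
}}

```text
clock: 5.12
tool_pos: [0.5032, 0.1587, 0.2254]
tcp_rot: [149.9, 0.0, 111.9]
wrist_force: [0.0, 0.7, -6.1]
gripper_width: 0.0192
gripper_force: 25.7
```

```bash
python3 - <<'E'
from h import *
from scipy.optimize import least_squares
S,T=cal("scene"),cal("top")
m2s=lambda u,v:(125+u/4,170+v/4); m2t=lambda u,v:(370+(u-400)/4,120+v/4);t1=lambda u,v:(110+u/2.2,90+v/2.2)
ob=[(T,(125,54,28),m2t(477,48)),(T,(125,36,28),m2t(510,48)),(T,(125,-36,28),m2t(624,45)),(T,(125,-54,28),m2t(657,44)),
(T,(-125,54,28),t1(622,317)),(T,(-125,36,28),t1(643,317)),(T,(-125,-36,28),t1(703,315)),(T,(-125,-54,28),t1(726,315))]
f=lambda p:np.ravel([proj(c,np.r_[p[:2],0]+R.from_euler('z',p[2],degrees=True).as_matrix()@np.array(q)/1e3)[0]-uv for c,q,uv in ob])
s=least_squares(f,[.5,-.2,0]);print(s.x)
M=R.from_euler('z',s.x[2],degrees=True).as_matrix()
tgt=np.r_[s.x[:2],0]+M@np.array([.02,0,.17]);print(tgt)
rows(tgt,graspR(M),14);print(ctrl.get_state()["tool_pos"],ctrl.get_state()["gripper_width"])
E
```

```text
[ 0.52357634 -0.21169078  1.88468076]
[ 0.54356552 -0.21103302  0.17      ]
14
[[-25.6, -8.2, -0.2, 2.1, -0.4, 1.4], [-25.8, -7.6, 0.3, 2.1, -0.4, 1.4], [-25.9, -6.9, 0.7, 2.1, -0.4, 1.4], [-26.1, -6.2, 1.2, 2.1, -0.4, 1.4], [-26.2, -5.6, 1.5, 2.1, -0.4, 1.4], [-26.3, -4.9, 1.9, 2.1, -0.4, 1.4], [-26.4, -4.1, 2.3, 2.1, -0.4, 1.4], [-26.5, -3.4, 2.6, 2.1, -0.4, 1.4], [-26.6, -2.7, 2.8, 2.1, -0.4, 1.4], [-26.6, -1.9, 3.1, 2.1, -0.4, 1.4], [-26.6, -1.1, 3.3, 2.1, -0.4, 1.4], [-26.6, -0.3, 3.5, 2.1, -0.4, 1.4], [-26.6, 0.4, 3.7, 2.1, -0.4, 1.4], [-26.6, 1.2, 3.8, 2.1, -0.4, 1.4]]
[0.50318561 0.15868629 0.22542691] 0.01920752646399469
```

>>> {"fn": "step_arm", "kwargs": {
  "plan": [
    [-8,-2,-2,0,0,0,1],
    [-16,-5,-3,1,0,1,1],
    [-20,-6,-3,1.5,-0.3,1,1],
    [-20,-6,-2,1.5,-0.3,1,1],
    [-20,-5,-1,1.5,-0.3,1,1],
    [-20,-5,0,1.5,-0.3,1,1],
    [-20,-5,0,1.5,-0.3,1,1],
    [-20,-5,0,1.5,-0.3,1,1],
    [-20,-4,0,1.5,-0.3,1,1],
    [-20,-4,0,1.5,-0.3,1,1]
  ]
}}

```text
clock: 5.95
tool_pos: [0.5155, -0.0323, 0.2105]
tcp_rot: [163.2, -1.4, 102.7]
wrist_force: [0.4, 0.1, -6.4]
gripper_width: 0.0193
gripper_force: 25.6
```

>>> {"fn": "step_arm", "kwargs": {
  "plan": [
    [-20,-4,0,1.5,-0.3,1,1],
    [-20,-4,0,1.5,-0.3,1,1],
    [-20,-3,1,1.5,-0.3,1,1],
    [-20,-3,1,1.5,-0.3,1,1],
    [-20,-3,1,1.5,-0.3,1,1],
    [-20,-2,1,1.5,-0.3,1,1],
    [-20,-2,1,1.5,-0.3,1,1],
    [-16,-1,1,1.5,-0.3,1,1],
    [-10,0,0,1.5,-0.3,1,1],
    [-4,0,0,1.5,-0.3,1,1]
  ]
}}

```text
clock: 6.78
tool_pos: [0.522, -0.2043, 0.1963]
tcp_rot: [178.3, -0.0, 92.2]
wrist_force: [1.1, 1.2, -5.4]
gripper_width: 0.0191
gripper_force: 25.5
```

```bash
python3 - <<'E'
from h import *
M=R.from_euler('z',1.9,degrees=True).as_matrix()
rows(np.array([.5436,-.211,.17]),graspR(M),5)
import json
c=cal("wrist");im=ctrl.camera("wrist");cv2.imwrite("pics/w3.png",im[:,:,::-1])
json.dump({k:np.array(v).tolist() for k,v in c.items()},open("w3.json","w"))
p,G=cur();print(p,G)
# predicted rack points, with rack guess
o=np.array([.5236,-.2117,0])
P=[(125,54,28),(125,36,28),(125,-36,28),(125,-54,28),(-125,54,28),(-125,36,28)]
print(np.round(proj(c,[o+M@np.array(q)/1e3 for q in P])).tolist())
im=cv2.imread("pics/w3.png");
cv2.imwrite("pics/m5.png",cv2.resize(im,(784,588)))
E
```

```text
5
[[-1.5, 4.1, 5.4, 0.3, -0.0, 0.1], [-1.5, 4.1, 5.4, 0.3, -0.0, 0.1], [-1.5, 4.2, 5.3, 0.3, -0.0, 0.1], [-1.5, 4.2, 5.3, 0.3, -0.0, 0.1], [-1.5, 4.2, 5.3, 0.3, -0.0, 0.1]]
[ 0.52269596 -0.20420412  0.19625034] [[-3.93014065e-02  9.98821767e-01  2.84688682e-02]
 [ 9.99227273e-01  3.92709871e-02  1.62705661e-03]
 [ 5.07139008e-04  2.85108151e-02 -9.99593355e-01]]
[[405.0, 134.0], [404.0, 152.0], [396.0, 221.0], [395.0, 237.0], [147.0, 133.0], [149.0, 152.0]]
```

View pics/m5.png

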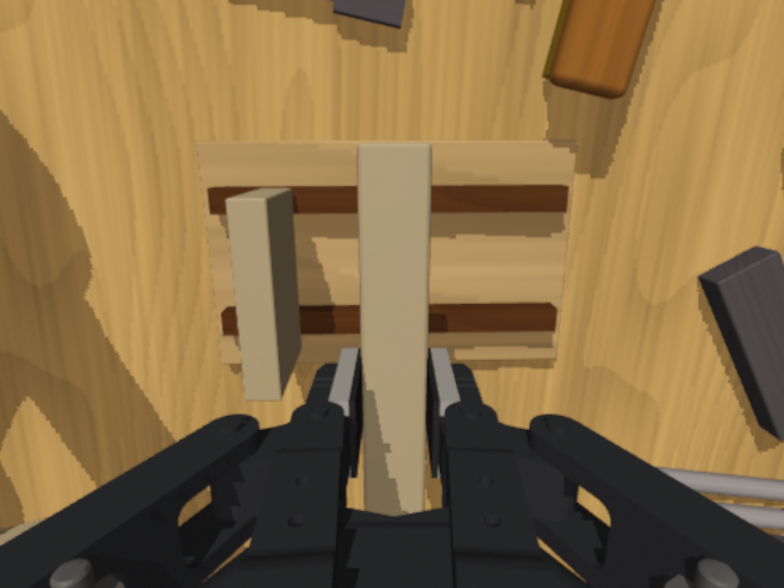

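The held slab hangs at the middle of the picture (u 358–432). The batten ends show at (569,185)–(567,210) and (557,302)–(555,327), and the small slab is at u 228–300. Next I refine the rack pose.

```bash
python3 - <<'E'
from h import *
import json
from scipy.optimize import least_squares
c=json.load(open("w3.json"))
ob=[((125,54,28),(569,185)),((125,36,28),(567,211)),((125,-36,28),(557,302)),((125,-54,28),(555,328)),((-125,54,28),(209,188)),((-125,36,28),(209,213)),((-125,-36,28),(222,307)),((-125,-54,28),(222,333))]
def f(p):
    M=R.from_euler('z',p[2],degrees=True).as_matrix(); z=p[3] if len(p)>3 else 0
    return np.ravel([proj(c,np.r_[p[:2],z]+M@np.array(q)/1e3)[0]-np.array(uv)/1.4 for q,uv in ob])
for x in([.52,-.21,2],[.52,-.21,2,0]):
    s=least_squares(f,x);print(np.round(s.x,4),np.round(f(s.x).reshape(-1,2),1).tolist())
# held slab check: top corners predicted
p,G=np.array([.5227,-.2042,.19625]),cur()[1]
for y in(.07,):
    for x in(-.01,.01): print(proj(c,p-G[:,2]*.038+G[:,0]*y+G[:,1]*x)*1.4)
s=least_squares(f,[.52,-.21,2]).x
M=R.from_euler('z',s[2],degrees=True).as_matrix()
t=np.r_[s[:2],0]+M@np.array([.02,0,.135]);print(t);rows(t,graspR(M),6)
E
```

```text
[ 0.525  -0.2099  2.4613] [[0.3, -1.3], [0.0, -1.3], [0.6, 3.0], [0.5, 0.5], [-1.5, -1.9], [0.6, -0.8], [-1.1, 2.5], [0.7, 0.3]]
[ 5.251e-01 -2.102e-01  2.463e+00 -2.000e-03] [[-0.5, -1.1], [-0.8, -1.2], [-0.1, 2.7], [-0.2, 0.1], [-0.7, -1.7], [1.3, -0.7], [-0.4, 2.2], [1.4, -0.1]]
[[357.40127243 151.10585126]]
[[433.52975474 151.07482916]]
[ 0.54501925 -0.20899716  0.135     ]
6
[[-0.9, 3.4, 10.3, 0.3, -0.0, -0.0], [-1.0, 3.4, 10.3, 0.3, -0.0, -0.0], [-1.0, 3.5, 10.3, 0.3, -0.0, -0.0], [-1.0, 3.5, 10.3, 0.3, -0.0, -0.0], [-1.0, 3.6, 10.2, 0.3, -0.0, -0.0], [-1.0, 3.6, 10.2, 0.3, -0.0, -0.0]]
```

>>> {"fn": "step_arm", "kwargs": {
  "plan": [
    [-1,2,5,0.3,0,0,1],
    [-2,4,10,0.3,0,0,1],
    [-2,4,12,0.3,0,0,1],
    [-2,4,12,0.3,0,0,1],
    [-1,4,10,0.3,0,0,1],
    [-1,3,7,0.2,0,0,1],
    [0,0,5,0,0,0,1],
    [0,0,5,0,0,0,1],
    [0,0,5,0,0,0,1],
    [0,0,3,0,0,0,1]
  ]
}}

```text
clock: 7.67
tool_pos: [0.5441, -0.2096, 0.1236]
tcp_rot: [179.9, -0.1, 92.4]
wrist_force: [-0.8, -0.3, -5.0]
gripper_width: 0.0188
gripper_force: 25.5
```

```bash
python3 - <<'E'
from h import *
M=R.from_euler('z',2.4,degrees=True).as_matrix()
rows(np.array([.545,-.212,.112]),graspR(M),2)
E
```

```text
2
[[-1.2, 0.4, 5.8, 0.0, -0.0, 0.0], [-1.2, 0.4, 5.8, 0.0, -0.0, 0.0]]
```

>>> {"fn": "step_arm", "kwargs": {
  "plan": [
    [-1,0,4,0,0,0,1],
    [-1,0,4,0,0,0,1],
    [0,0,3,0,0,0,1],
    [0,0,2,0,0,0,1],
    [0,0,1,0,0,0,1],
    [0,0,0,0,0,0,1]
  ]
}}

```text
clock: 8.17
tool_pos: [0.5443, -0.2117, 0.1099]
tcp_rot: [179.9, -0.1, 92.4]
wrist_force: [0.1, 0.0, -5.6]
gripper_width: 0.019
gripper_force: 25.5
```

>>> {"fn": "step_arm", "kwargs": {
  "plan": [
    [0,0,1,0,0,0,1],
    [0,0,1,0,0,0,1],
    [0,0,1,0,0,0,1],
    [0,0,0,0,0,0,1]
  ]
}}

```text
clock: 8.5
tool_pos: [0.5443, -0.2117, 0.1069]
tcp_rot: [179.9, -0.1, 92.4]
wrist_force: [0.3, -0.0, -5.5]
gripper_width: 0.0187
gripper_force: 25.5
```

>>> {"fn": "step_arm", "kwargs": {
  "plan": [
    [0,0,1,0,0,0,1],
    [0,0,1,0,0,0,1],
    [0,0,1,0,0,0,1],
    [0,0,0,0,0,0,1]
  ]
}}

```text
clock: 8.83
tool_pos: [0.5443, -0.2116, 0.1038]
tcp_rot: [180.0, -0.1, 92.4]
wrist_force: [-0.5, 0.2, -6.6]
gripper_width: 0.019
gripper_force: 25.5
```

>>> {"fn": "step_arm", "kwargs": {
  "plan": [
    [0,0,0.5,0,0,0,1],
    [0,0,0.5,0,0,0,1],
    [0,0,0.5,0,0,0,1],
    [0,0,0,0,0,0,1]
  ]
}}

```text
clock: 9.17
tool_pos: [0.5444, -0.2117, 0.1024]
tcp_rot: [179.9, -0.1, 92.4]
wrist_force: [0.8, 0.1, -5.3]
gripper_width: 0.0189
gripper_force: 25.5
```

>>> {"fn": "step_arm", "kwargs": {
  "plan": [
    [0,0,0.5,0,0,0,1],
    [0,0,0.5,0,0,0,1],
    [0,0,0.5,0,0,0,1],
    [0,0,0,0,0,0,1]
  ]
}}

```text
clock: 9.5
tool_pos: [0.5443, -0.2117, 0.1009]
tcp_rot: [179.9, -0.1, 92.4]
wrist_force: [0.6, -0.2, -5.5]
gripper_width: 0.0192
gripper_force: 25.5
```

>>> {"fn": "step_arm", "kwargs": {
  "plan": [
    [0,0,0.5,0,0,0,1],
    [0,0,0.5,0,0,0,1],
    [0,0,0,0,0,0,1]
  ]
}}

```text
clock: 9.75
tool_pos: [0.5444, -0.2117, 0.0999]
tcp_rot: [179.9, -0.1, 92.4]
wrist_force: [0.4, -0.8, -5.5]
gripper_width: 0.0197
gripper_force: 25.5
```

>>> {"fn": "step_arm", "kwargs": {
  "plan": [
    [0,0,0.5,0,0,0,1],
    [0,0,0.5,0,0,0,1],
    [0,0,0,0,0,0,1]
  ]
}}

```text
clock: 10.0
tool_pos: [0.5447, -0.2116, 0.0998]
tcp_rot: [179.9, -0.0, 92.4]
wrist_force: [-1.8, 1.9, 2.1]
gripper_width: 0.0193
gripper_force: 26.6
```

>>> {"fn": "step_arm", "kwargs": {
  "plan": [
    [0,0,0.5,0,0,0,1],
    [0,0,0.5,0,0,0,1],
    [0,0,0,0,0,0,1]
  ]
}}

```text
clock: 10.25
tool_pos: [0.545, -0.2117, 0.0998]
tcp_rot: [179.8, -0.0, 92.4]
wrist_force: [-3.3, 2.9, 9.4]
gripper_width: 0.0191
gripper_force: 27.5
```

>>> {"fn": "step_arm", "kwargs": {
  "plan": [
    [0,0,-0.5,0,0,0,1],
    [0,0,-0.3,0,0,0,1],
    [0,0,0,0,0,0,0.6],
    [0,0,0,0,0,0,0.5],
    [0,0,0,0,0,0,0.4],
    [0,0,0,0,0,0,0.2],
    [0,0,0,0,0,0,0],
    [0,0,0,0,0,0,0]
  ],
  "grip_force": 20
}}

```text
clock: 10.92
tool_pos: [0.5446, -0.2119, 0.0987]
tcp_rot: [179.9, -0.0, 92.4]
wrist_force: [0.7, -1.0, 0.3]
gripper_width: 0.0426
gripper_force: 0.0
```

>>> {"fn": "step_arm", "kwargs": {
  "plan": [
    [0,0,-4,0,0,0,-0.1],
    [0,0,-12,0,0,0,-0.1],
    [0,0,-20,0,0,0,-0.1],
    [0,0,-25,0,0,0,-0.1],
    [0,0,-25,0,0,0,-0.1],
    [0,0,-25,0,0,0,-0.1],
    [0,0,-15,0,0,0,-0.1],
    [0,0,-5,0,0,0,-0.1],
    [0,0,0,0,0,0,-0.1]
  ]
}}

```text
clock: 11.67
tool_pos: [0.5452, -0.2123, 0.2314]
tcp_rot: [179.8, 0.0, 92.4]
wrist_force: [1.1, -0.0, -0.4]
gripper_width: 0.047
gripper_force: 0.0
```

```bash
python3 - <<'E'
from h import *
A=ctrl.camera("wrist")[:,:,::-1]
B=ctrl.camera("top")[100:300,300:480,::-1]
c=cal("wrist");M=R.from_euler('z',2.46,degrees=True).as_matrix();o=np.array([.525,-.21,0])
for q in[(20,70,138),(20,-70,138)]: print(proj(c,o+M@np.array(q)/1e3)[0]*400/560)
cv2.imwrite("pics/m6.png",np.hstack([cv2.resize(A,(400,300)),cv2.resize(B,(270,300),interpolation=cv2.INTER_CUBIC)]))
E
```

```text
[201.78036398  74.91756115]
[201.75746231 198.98672436]
```

View pics/m6.png

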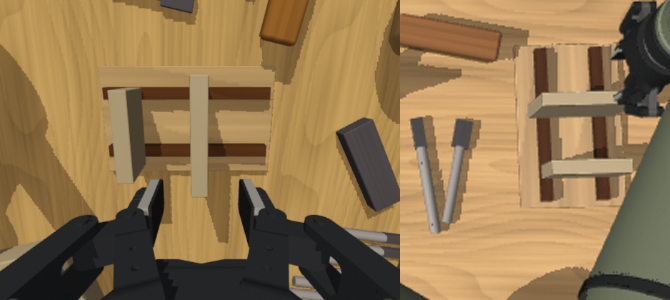

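The slab stands across both battens at wrist px (199, 75–197), against a predicted (202, 75–199). It is upright and square, well clear of the small slab, and the fingers have let go.

```bash
python3 -c "
from plant import ctrl;print(ctrl.job_done())"
```

```text
the job is handed in; nothing more can be done
None
```

The slab now stands upright and square across both battens, centred and about 100 mm centre to centre from the small slab; it was pinched at 25–27.5 N per finger and set down gently, and the job is handed in (no verdict was returned).

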